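# Lock a quarter-turn anchor into the fixture rail

## Robot

A 6-joint arm with a two-finger parallel gripper is mounted at the origin on a cart in front of the work surface, level with it; the furniture and walls round the work are solid. World frame = base frame: x ahead of the robot, y to its left, z up, the work surface at z = 0. Lengths are in m, angles in degrees, forces in N, time in s.
With the tool pointing down it reaches from about 0.3 to 0.75 m from the base axis. Payload 8.5 kg.
Tool frame: the origin (TCP) lies on the centre line of the jaws, within the pads' length; the fingertips stand env.tcp_to_tips ahead of it and the grasp point (between the pads) lies 8 mm behind it (env.tcp_to_tips is the distance from the TCP to the fingertips, in m); z points along the fingers, y is the direction in which the jaws open and shut (so a half turn about z gives the same grasp; the last joint's range is limited). The gripper opens to 85 mm and grips with 20 to 120 N. Pads are 22 mm wide; open, the fingers measure 114 mm over their backs; the gripper's body (76 mm by 85 mm) begins 54 mm behind the grasp point. The pads swing forward as they close: fully open they stand 13 mm farther back than shut.
Start: joints at [52.752, 21.807, 74.336, -0, 83.858, -12.336], TCP at [0.232, 0.499, 0.242] pointing down, gripper open.
Joint ranges: [-178.18, 178.18], [-50.72, 133.34], [12.68, 142.11], [-81.47, 261.47], [9.98, 163.14], [-165.26, 165.26]. Speed limits (degrees/s): [136.94, 136.94, 180, 180, 180, 180].

## Interface

Orientations are given as a 3x3 rotation matrix whose columns are the frame's x, y, z axes.
In Python, from rig import env gives the robot as it stands. The module is installed in compiled form; this text tells all that it offers.
- The arm moves only by the tool carry_out, never from a script. Its argument "rows" is a list of rows, each an object of numbers: "tx", "ty", "tz": the shift along the tool's x, y, z in cm; "yaw": the turn about the tool's z in rad. In form: [{"tx": .., "ty": .., "tz": .., "yaw": ..}, ...]. A call has 1 to 12 rows; each row shifts and turns the pose as measured when the row begins, along the tool's axes as they then stand; what a row does not reach is not made up. A row lasts 1/10 s, in which the tool goes at most 50 mm and 8.59 degrees, less where a joint would pass 70% of its speed; a pose out of reach is approached as far as the arm can. A call is refused whole if a number of a shift passes 5 or a number of a turn 0.15, either way. A call with a gripper value outside its range is refused whole. "jaw" is the closure, from -1 (fully open) to 1 (shut), set as the call begins (left out, the last holds). The fingers move at their own pace and stop on an object; "squeeze" is the grip in N (left out, the last holds). Time passes only in rows, so rows that do not move let the fingers close. It gives the time, the measured TCP pose, the force and the opening at its end, in the units of the state.
- env.observe(): the state, without advancing time (a new reading comes with each control period).
- env.get_image(name): name is "scene" or "top" or "wrist"; returns the picture (384x512x3 uint8, red, green, blue); there is no depth.
- env.camera_params(name): a dict with "vertical_fov" (degrees; the focal length in pixels is half the picture's height over the tangent of half this angle, whatever the lens; pixels are square), "cx", "cy" (the principal point, pixels), "k1" (the pictures are not rectified: a ray, as slopes to the right and down, at radius r is drawn at 1 + k1 r^2 times it, then the intrinsics apply), "view" (4x4, takes a point from world to camera coordinates). Camera axes: x right, y up, looking along -z (the intrinsics and any distortion apply to the point x, -y, -z); pixel columns grow to the right and rows downward; lengths in m; the calibration is good to about 2 mm. A picture is of the moment at which its call begins: read the wrist's pose just before it. camera_params takes no time and is no camera call; for the wrist camera it gives the pose at the moment of the call.
- env.close_job(): hands the job in, once; it reports no verdict.
The state is a dict: "time_s": time; "q": joint angles; "qvel": joint speeds; "joint_efforts": joint torques, N m; "position": TCP position; "tool_rot": TCP orientation; "ft_force": force on the tool from outside, world axes, zero at the start; "wrist_torque": the same for the moment, N m; "grip_width": finger opening in m.
Only numpy, scipy, OpenCV 4.12 (cv2) and the standard library are available. Lean on these libraries where they do the work, as an engineer would, in place of code of your own. Each camera call takes 0.05 s, during which the arm holds its last target. There are 200 camera calls.

## Task

Take the winged T-head anchor out of its wooden holder, drop its head into the slot of the sliding shoe in the metal fixture rail, press it down gently against the spring just far enough for the head to pass under the slot's lips, turn it a quarter turn and let it spring up so that it is locked across the slot; then let go. The shoe may have been left anywhere along the rail, so look or feel for the slot; do not force anything, do not ram the collar down, and leave the jar, the oil stand and the loupe where they are.

Things in the scene. Friction and masses are not known exactly. Their poses are not given: they have to be found in the camera images.
- anchor_grip (a point): Loose steel anchor, 60-105 g, 58 mm tall, upright. Upward: T-head 12 (x) x 30 (y) x 7 mm; neck 9 mm dia, 13 long; collar 24 mm dia, 4 thick, its top 24 mm above the underside; dark ribbed wing 14 (x) x 28 (y) x 34 mm tall, gripped across its 14 mm. Head and wing are parallel, long along y. This point: the wing's centre, on the axis, 41 mm above the head's underside; z up. Half turns are alike.
- holder: Fixed wooden block 60 x 90 x 20 mm, origin at the centre of its underside, long along y. The pocket in its top, 10 mm deep, about 15.5 x 33.5 mm, long along y, holds the anchor's head, which lifts straight out. A magnifier lamp hangs low over the bench on the left (y above 0.25 m): keep clear of it.
- rail: Fixed metal rail 56 (x) x 144 mm (y, its long axis), 36 high, with low feet at both ends; origin: centre of its underside, z up. In it, flush with its top, a steel shoe 45.5 x 100 mm slides along y; it stands anywhere within 15 mm of the rail's centre (not given) and takes about 10 N to move. In the shoe's centre is the slot, 16 (x) x 35 mm (y), on the rail's centre line. Sprung pad below the slot.
- rail_top (a point): Centre of the rail's top, 36 mm above its underside; axes as the rail's. The shoe's top is a plate 10 mm thick, so the slot's lips end 10 mm down; below, the head can turn either way. Under both lips a notch 19 mm wide and 4 mm deep runs along x across the slot's middle: a head turned a quarter rises into it and is locked. Anchor and rail must never press on one another with over 30 N.
- spring_pad (a joint): Travel (m) of the pad, 13 mm wide, under the slot's middle. 0: free, its top 29 mm above the rail's underside (head rests on it in the slot, cannot turn); 0.006: head locked in the notch, underside at 23 mm; 0.010: head just clears the lips, 19 mm; 0.013: collar strikes the shoe, 16 mm. Spring: 3 N at 0, 7 N at 0.006, 10 N at 0.010, 12 N at 0.013. On the shoe's top the head is at 36 mm.
- jar_mid (a point): Bystander: small clear jar with a black lid, 45 x 45 x 56 mm, loose; its centre.
- oiler_mid (a point): Bystander: low black oil stand with four grey domes, 32 x 100 x 24 mm, loose; its centre.
- eyeglass_mid (a point): Bystander: black watchmaker's loupe, 33 x 41 x 34 mm, loose; its centre.
Mind the look-alikes: they are no part of the job. There is more than one size of the rail; the job needs the larger.

How it is judged (in metres and radians):
On the way, in this order (a step that is already met when the one before it is completed fails the run):
1. the anchor's head is down in the slot, long along it, on the spring pad (z of anchor_grip in the frame of rail below 0.0725 m and angle between the y axis of anchor_grip and the y axis of rail, either way round below 0.25 rad and horizontal distance between anchor_grip and rail_top below 0.022 m), for 0.1 s.
2. pressed down below the lips and turned a quarter turn (angle between the y axis of anchor_grip and the x axis of rail, either way round below 0.35 rad and z of anchor_grip in the frame of rail below 0.0615 m and value of joint spring_pad above 0.0085 m), for 0.05 s.
At the end, for the whole second after the job is handed in: The anchor is upright (within 7 degrees), across the slot (within 20 degrees of square to the rail), sprung up into the notches (wing centre 61.5 to 66.2 mm above the rail's underside, pad pressed 4 to 8.2 mm), within 22 mm of the rail's centre, at rest and released (angle between the y axis of anchor_grip and the x axis of rail, either way round below 0.35 rad and z of anchor_grip in the frame of rail between 0.0615 and 0.0662 m and angle between anchor_grip's own z axis and vertical below 0.12 rad and value of joint spring_pad between 0.004 and 0.0082 m and horizontal distance between anchor_grip and rail_top below 0.022 m and velocity of joint spring_pad below 0.01 m/s and contact force between the fingers and anchor below 0.1 N); the robot touches nothing.
It fails at once if anchor and rail are pressed on one another with more than 30 N (contact force between anchor and rail above 30 N).
It fails at once if the jar, the oil stand or the loupe is displaced by more than 20 mm (distance of any of jar_mid, oiler_mid, eyeglass_mid from where it was at the start of the episode above 0.02 m).
It also fails if it takes over 67 s, if anything falls off the work surface, if the arm or the gripper's body presses on something with over 40 N, if the wrist force passes 120 N, or if a joint passes its speed limit or range.

## Working session

There is one attempt and no reset: what is moved stays moved. The work goes in short steps, Python scripts to look and compute and a tool call to move; the robot and the scene stay as the last step left them, time stands still between calls to the robot, and variables do not carry over. Pictures are saved under pics/ and viewed, about 8 in all and at most 12, crops included, and the job is handed in when it is done.

Besides the shell and the picture viewer there is one more tool, called as name([rows], argument=value, ...), one row to a line, values as JSON. carry_out: Moves the arm, as the interface text tells. Its arguments: {"type":"object","properties":{"rows":{"type":"array","items":{"type":"object","properties":{"tx":{"type":"number"},"ty":{"type":"number"},"tz":{"type":"number"},"yaw":{"type":"number"}}}},"jaw":{"type":"number"},"squeeze":{"type":"number"}},"required":["rows"]}

```bash
mkdir -p pics
cat > h.py <<'E'
import numpy as np, cv2
from rig import env
def save(name,fn,crop=None,scale=1):
    im=env.get_image(name)
    cv2.imwrite('pics/'+fn+'_full.png',im[:,:,::-1])
    if crop: x0,y0,x1,y1=crop; im=im[y0:y1,x0:x1]
    if scale!=1: im=cv2.resize(im,None,fx=scale,fy=scale,interpolation=cv2.INTER_CUBIC)
    cv2.imwrite('pics/'+fn+'.png',im[:,:,::-1])
def K(p): 
    f=192/np.tan(np.radians(p['vertical_fov'])/2); return f
def pix2w(p,u,v,z):
    f=K(p); a=np.array([(u-p['cx'])/f,(v-p['cy'])/f]); s=a.copy()
    for _ in range(30): s=a/(1+p['k1']*(s@s))
    V=np.array(p['view']); R=V[:3,:3]; t=V[:3,3]
    d=R.T@np.array([s[0],-s[1],-1]); c=-R.T@t
    return c+d*(z-c[2])/d[2]
def w2pix(p,P):
    V=np.array(p['view']); c=V[:3,:3]@np.array(P)+V[:3,3]
    s=np.array([c[0],-c[1]])/-c[2]; s=s*(1+p['k1']*(s@s)); return s*K(p)+[p['cx'],p['cy']]
E
python3 - <<'E'
from h import *
np.set_printoptions(precision=4,suppress=True)
s=env.observe();print(s['time_s'],s['position'],s['tool_rot'],s['grip_width'],env.tcp_to_tips)
a=env.get_image('scene');b=env.get_image('top')
cv2.imwrite('pics/scene.png',a[:,:,::-1]);cv2.imwrite('pics/top.png',b[:,:,::-1])
for n in('scene','top','wrist'):
    p=env.camera_params(n);print(n,p)
cv2.imwrite('pics/top_big.png',cv2.resize(b[:,:,::-1],(800,600),interpolation=cv2.INTER_CUBIC))
E
```

```text
0.0 [0.2315 0.4986 0.2417] [[-0.907   0.4212 -0.0009]
 [ 0.4212  0.907  -0.0012]
 [ 0.0003 -0.0015 -1.    ]] 0.08533985330380192 0.011
scene {'vertical_fov': 42.45125777261735, 'cx': 258.81912690435354, 'cy': 189.37732678582256, 'k1': -0.010695573936381451, 'view': array([[ 0.6123, -0.7904,  0.0186, -0.3968],
       [ 0.5738,  0.4605,  0.6773, -0.332 ],
       [-0.5439, -0.404 ,  0.7355, -1.1062],
       [ 0.    ,  0.    ,  0.    ,  1.    ]])}
top {'vertical_fov': 43.814004060781045, 'cx': 253.7356895124945, 'cy': 197.2558783716223, 'k1': -0.09198356012126375, 'view': array([[-0.0003, -1.    ,  0.0089, -0.0791],
       [ 0.9907,  0.0009,  0.136 , -0.5709],
       [-0.136 ,  0.0089,  0.9907, -1.4219],
       [ 0.    ,  0.    ,  0.    ,  1.    ]])}
wrist {'vertical_fov': 63.159080546059755, 'cx': 258.1091364162597, 'cy': 181.95886913491455, 'k1': -0.08488399841978472, 'view': array([[ 0.4214,  0.9069, -0.0009, -0.5497],
       [-0.8705,  0.4043, -0.2806,  0.0371],
       [-0.2541,  0.119 ,  0.9598, -0.3799],
       [ 0.    ,  0.    ,  0.    ,  1.    ]])}
```

View pics/top_big.png

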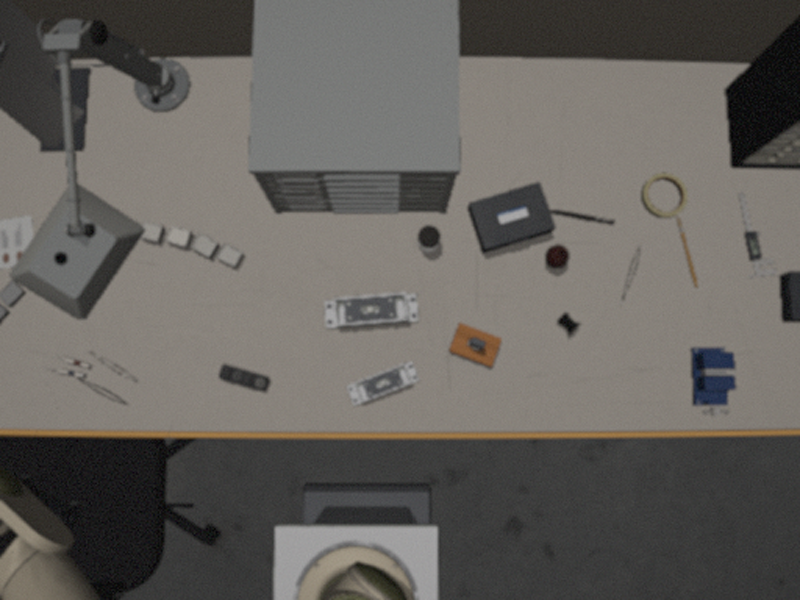

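View pics/scene.png

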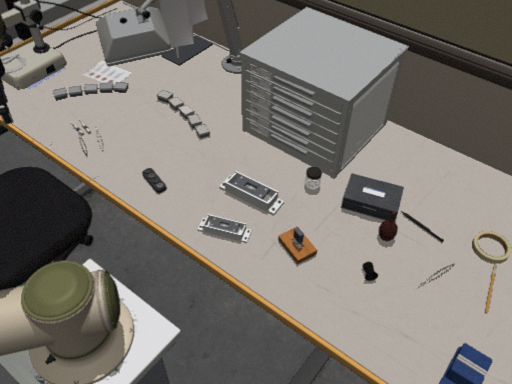

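The top view shows two rails: the larger at big-pic (371,310) and a smaller look-alike at (382,383). The orange holder with the anchor is at (475,346), the jar at (429,238), the loupe at (568,324) and the oil stand at (244,377). A dark red object at (557,257) is not part of the job. Next is a close crop to check the choice.

Run:
```python
from h import *
im=cv2.imread('pics/top.png')[172:272,195:335]
cv2.imwrite('pics/crop.png',cv2.resize(im,None,fx=5.7,fy=5.7,interpolation=cv2.INTER_CUBIC))
```

```text
(no output)
```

View pics/crop.png

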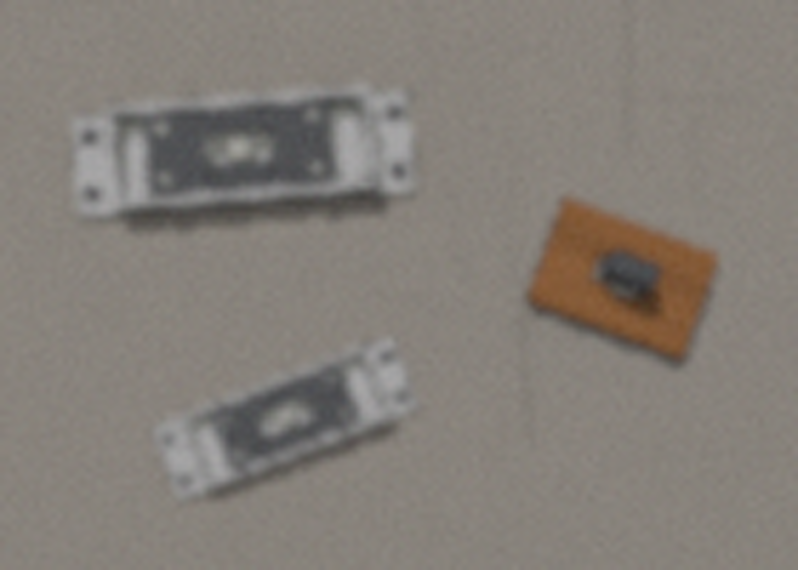

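Large rail: shoe dark from x=148 to 332, slot at crop (240,150), body about 115-385. The holder's top corners are (565,198), (718,252), (682,358), (530,300), with the wing at (630,272).

Run:
```python
from h import *
np.set_printoptions(precision=4,suppress=True)
p=env.camera_params('top')
g=lambda u,v,z: pix2w(p,195+u/5.7-.0,172+v/5.7,z)
H=[g(*c,.02) for c in[(565,198),(718,252),(682,358),(530,300)]]
print(np.array(H),np.mean(H,0)); 
for i in range(4): print(np.linalg.norm(H[i]-H[i-1]),np.degrees(np.arctan2(*(H[i]-H[i-1])[1::-1])))
print('wing',g(630,272,.065))
print('slot',g(240,150,.036),'shoe ends',g(148,155,.036),g(332,143,.036))
R=[g(*c,.036) for c in[(115,103),(383,90),(387,195),(118,208)]]
print(np.array(R),np.mean(R,0))
for i in range(4): print(np.linalg.norm(R[i]-R[i-1]),np.degrees(np.arctan2(*(R[i]-R[i-1])[1::-1])))
print('small',g(287,418,.03)); 
# wrist cam relative to tool
s=env.observe();q=env.camera_params('wrist');V=np.array(q['view']);c=-V[:3,:3].T@V[:3,3]
print('cam in tool',np.array(s['tool_rot']).T@(c-s['position']),'look',np.array(s['tool_rot']).T@-V[2,:3])
```

```text
[[ 0.544  -0.2042  0.02  ]
 [ 0.5146 -0.2871  0.02  ]
 [ 0.4571 -0.2666  0.02  ]
 [ 0.4885 -0.1846  0.02  ]] [ 0.5011 -0.2356  0.02  ]
0.05887748850451143 -19.424933432280497
0.0880282773021678 -109.5691775097108
0.061050408358679684 160.31483098256203
0.08778335796784001 69.01238304188784
wing [ 0.4997 -0.2337  0.065 ]
slot [ 0.568 -0.028  0.036] shoe ends [0.5653 0.0215 0.036 ] [ 0.5719 -0.0774  0.036 ]
[[ 0.5936  0.0396  0.036 ]
 [ 0.6008 -0.105   0.036 ]
 [ 0.5437 -0.107   0.036 ]
 [ 0.5366  0.0374  0.036 ]] [ 0.5687 -0.0338  0.036 ]
0.05700684045549622 2.22834464060437
0.14472646939068756 -87.13127115261813
0.05709209489003092 -177.9971746861246
0.14450084191784762 92.83609807051477
small [ 0.4246 -0.0535  0.03  ]
cam in tool [ 0.0709  0.0001 -0.1328] look [-0.2809  0.0003  0.9597]
```

carry_out([
  {"tx": -2, "ty": -2},
  {"tx": -3.5, "ty": -3.5},
  {"tx": -3.5, "ty": -3.5},
  {"tx": -3.5, "ty": -3.5},
  {"tx": -3.5, "ty": -3.5},
  {"tx": -3.5, "ty": -3.5},
  {"tx": -3.5, "ty": -3.5},
  {"tx": -3.5, "ty": -3.5},
  {"tx": -3.5, "ty": -3.5},
  {"tx": -3.5, "ty": -3.5},
  {"tx": -3.5, "ty": -3.5},
  {"tx": -3.5, "ty": -3.5},
], jaw=-1)

```text
validation failed for argument at $.ro...
```

carry_out([
  {"yaw": 0.15},
  {"yaw": 0.15},
  {"yaw": 0.15},
  {"yaw": 0.15},
  {"yaw": 0.15},
  {"yaw": 0.15},
  {"yaw": 0.15},
  {"yaw": 0.15},
  {"yaw": 0.15},
  {"yaw": 0.13},
])

```text
validation failed for argument at $.ro...
```

```bash
cat >> h.py <<'E'
def to(P,ang):
    """shift (cm, tool axes) and yaw (rad) to reach TCP P with tool y at world angle ang deg"""
    s=env.observe();R=np.array(s['tool_rot']);d=R.T@(np.array(P)-s['position'])*100
    a=np.degrees(np.arctan2(R[1,1],R[0,1]));y=np.radians((a-ang+90)%180-90)
    print('t',round(s['time_s'],2),'pos',np.round(s['position'],4),'ang',round(a,2),'tilt',np.round(R[:,2],3),'w',round(s['grip_width'],4),'F',np.round(s['ft_force'],1))
    print('  shift cm',np.round(d,2),'yaw',round(y,3))
E
python3 -c "
from h import *
to([.5,-.2345,.17],-20)"
```

```text
t 0.1 pos [0.2315 0.4986 0.2418] ang 65.09 tilt [-0.001 -0.001 -1.   ] w 0.0854 F [-0.6 -0.5  0.2]
  shift cm [-55.23 -55.17   7.23] yaw 1.485
```

carry_out([
  {"tx": -2, "ty": -2, "tz": 0, "yaw": 0},
  {"tx": -3.5, "ty": -3.5, "tz": 0, "yaw": 0},
  {"tx": -3.5, "ty": -3.5, "tz": 0, "yaw": 0},
  {"tx": -3.5, "ty": -3.5, "tz": 0, "yaw": 0},
  {"tx": -3.5, "ty": -3.5, "tz": 0, "yaw": 0},
  {"tx": -3.5, "ty": -3.5, "tz": 0, "yaw": 0},
  {"tx": -3.5, "ty": -3.5, "tz": 0, "yaw": 0},
  {"tx": -3.5, "ty": -3.5, "tz": 0, "yaw": 0},
  {"tx": -3.5, "ty": -3.5, "tz": 0, "yaw": 0},
  {"tx": -3.5, "ty": -3.5, "tz": 0, "yaw": 0},
  {"tx": -3.5, "ty": -3.5, "tz": 0, "yaw": 0},
  {"tx": -3.5, "ty": -3.5, "tz": 0, "yaw": 0},
], jaw=-1)

```text
time_s: 1.3
position: [0.4283, -0.0447, 0.2395]
tool_rot: [[-0.911, 0.413, -0.004], [0.413, 0.911, -0.002], [0.002, -0.003, -1.0]]
ft_force: [0.9, 1.1, -0.1]
grip_width: 0.0855
```

carry_out([
  {"tx": 0, "ty": 0, "tz": 0, "yaw": 0.15},
  {"tx": 0, "ty": 0, "tz": 0, "yaw": 0.15},
  {"tx": 0, "ty": 0, "tz": 0, "yaw": 0.15},
  {"tx": 0, "ty": 0, "tz": 0, "yaw": 0.15},
  {"tx": 0, "ty": 0, "tz": 0, "yaw": 0.15},
  {"tx": 0, "ty": 0, "tz": 0, "yaw": 0.15},
  {"tx": 0, "ty": 0, "tz": 0, "yaw": 0.15},
  {"tx": 0, "ty": 0, "tz": 0, "yaw": 0.15},
  {"tx": 0, "ty": 0, "tz": 0, "yaw": 0.15},
  {"tx": 0, "ty": 0, "tz": 0, "yaw": 0.13},
])

```text
time_s: 2.3
position: [0.4285, -0.0515, 0.2363]
tool_rot: [[0.339, 0.941, -0.01], [0.941, -0.339, -0.0], [-0.004, -0.01, -1.0]]
ft_force: [-1.0, -0.7, -0.6]
grip_width: 0.0854
```

```bash
python3 -c "
from h import *
to([.5,-.2345,.17],-20)"
```

```text
t 2.3 pos [ 0.4285 -0.0515  0.2363] ang -19.83 tilt [-0.01 -0.   -1.  ] w 0.0854 F [-1.  -0.7 -0.6]
  shift cm [-14.77  13.     6.56] yaw 0.003
```

carry_out([
  {"tx": -3, "ty": 2.6, "tz": 1.3, "yaw": 0},
  {"tx": -3, "ty": 2.6, "tz": 1.3, "yaw": 0},
  {"tx": -3, "ty": 2.6, "tz": 1.3, "yaw": 0},
  {"tx": -3, "ty": 2.6, "tz": 1.3, "yaw": 0},
  {"tx": -2.8, "ty": 2.6, "tz": 1.3, "yaw": 0},
  {"tx": 0, "ty": 0, "tz": 0, "yaw": 0},
])

```text
time_s: 2.9
position: [0.5011, -0.2409, 0.167]
tool_rot: [[0.341, 0.94, -0.011], [0.94, -0.341, 0.001], [-0.003, -0.01, -1.0]]
ft_force: [-0.1, -0.7, -0.4]
grip_width: 0.0855
```

```bash
python3 -c "
from h import *
to([.5,-.2345,.17],-20)
p=env.camera_params('wrist');np.save('p1.npy',p,allow_pickle=True)
save('wrist','w1',None,1.5)"
```

```text
t 2.9 pos [ 0.5011 -0.2409  0.167 ] ang -19.97 tilt [-0.011  0.001 -1.   ] w 0.0855 F [-0.1 -0.7 -0.4]
  shift cm [ 0.57 -0.33 -0.3 ] yaw 0.001
```

View pics/w1.png

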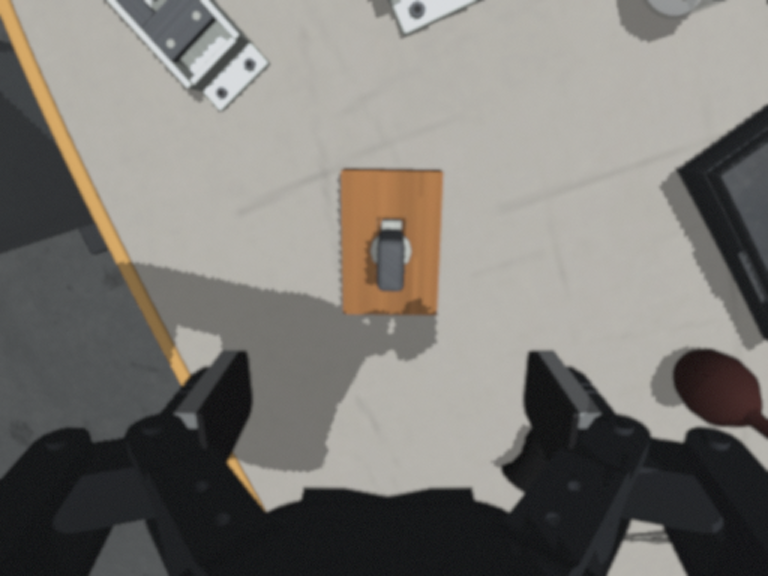

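The wrist view (1.5x) shows the holder's top at (342-441, 170-314), the collar near (391,250) and the wing's top face at about (379-402, 243-290), centre (390.5,266), aligned with the picture's vertical.

```bash
python3 -c "
from h import *
p=np.load('p1.npy',allow_pickle=True).item()
g=lambda u,v,z: pix2w(p,u/1.5,v/1.5,z)
c=g(390.5,266.5,.068);print('wing top',c, 'collar',g(391,250,.034))
print('wing ends',np.linalg.norm(g(391,243,.068)-g(391,290,.068)),'width',np.linalg.norm(g(379,266,.068)-g(402,266,.068)))
H=[g(*k,.02) for k in[(342,170),(441,170),(436,314),(343,314)]];m=np.mean(H,0);print('holder',m)
for i in range(4): print(np.linalg.norm(H[i]-H[i-1]),np.degrees(np.arctan2(*(H[i]-H[i-1])[1::-1])))
to([c[0],c[1],.055],-20)"
```

```text
wing top [ 0.50463985 -0.23484869  0.068     ] collar [ 0.50494045 -0.23448244  0.034     ]
wing ends 0.0250687080875678 width 0.01180408910580873
holder [ 0.50447834 -0.23459559  0.02      ]
0.09052792504432089 68.9154983118542
0.05812422701704826 -19.917698965683243
0.09032878470543924 -110.21286669896543
0.05950259688584006 160.2571353443101
t 2.95 pos [ 0.5006 -0.2391  0.1678] ang -19.92 tilt [-0.011  0.002 -1.   ] w 0.0856 F [-0.6  0.4  0.2]
  shift cm [ 0.56  0.35 11.28] yaw 0.001
```

carry_out([
  {"tx": 0.28, "ty": 0.18, "tz": 1.5, "yaw": 0},
  {"tx": 0.28, "ty": 0.17, "tz": 2, "yaw": 0},
  {"tx": 0, "ty": 0, "tz": 2, "yaw": 0},
  {"tx": 0, "ty": 0, "tz": 1.5, "yaw": 0},
  {"tx": 0, "ty": 0, "tz": 1, "yaw": 0},
  {"tx": 0, "ty": 0, "tz": 0, "yaw": 0},
])

```text
time_s: 3.55
position: [0.5042, -0.2296, 0.0876]
tool_rot: [[0.337, 0.941, -0.009], [0.941, -0.337, 0.002], [-0.001, -0.009, -1.0]]
ft_force: [-0.1, 0.2, 1.1]
grip_width: 0.0859
```

```bash
python3 -c "
from h import *
to([.5047,-.2347,.052],-20)"
```

```text
t 3.55 pos [ 0.5042 -0.2296  0.0876] ang -19.72 tilt [-0.009  0.002 -1.   ] w 0.0859 F [-0.1  0.2  1.1]
  shift cm [-0.46  0.25  3.56] yaw 0.005
```

carry_out([
  {"tx": -0.2, "ty": 0.12, "tz": 1, "yaw": 0},
  {"tx": -0.2, "ty": 0.12, "tz": 1, "yaw": 0},
  {"tx": 0, "ty": 0, "tz": 0.9, "yaw": 0},
  {"tx": 0, "ty": 0, "tz": 0.3, "yaw": 0},
  {"tx": 0, "ty": 0, "tz": 0, "yaw": 0},
])

```text
time_s: 4.05
position: [0.5055, -0.2344, 0.0549]
tool_rot: [[0.337, 0.941, -0.007], [0.942, -0.337, 0.0], [-0.002, -0.007, -1.0]]
ft_force: [0.0, 0.4, 0.1]
grip_width: 0.0851
```

```bash
python3 -c "
from h import *
to([.5047,-.2347,.052],-20)"
```

```text
t 4.05 pos [ 0.5055 -0.2344  0.0549] ang -19.69 tilt [-0.007  0.    -1.   ] w 0.0851 F [0.  0.4 0.1]
  shift cm [-0.06 -0.06  0.29] yaw 0.005
```

carry_out([
  {"tx": -0.05, "ty": -0.06, "tz": 0.2, "yaw": 0},
  {"tx": 0, "ty": 0, "tz": 0, "yaw": 0},
  {"tx": 0, "ty": 0, "tz": 0, "yaw": 0},
  {"tx": 0, "ty": 0, "tz": 0, "yaw": 0},
  {"tx": 0, "ty": 0, "tz": 0, "yaw": 0},
  {"tx": 0, "ty": 0, "tz": 0, "yaw": 0},
  {"tx": 0, "ty": 0, "tz": 0, "yaw": 0},
  {"tx": 0, "ty": 0, "tz": 0, "yaw": 0},
], jaw=1, squeeze=60)

```text
time_s: 4.85
position: [0.5051, -0.2349, 0.0536]
tool_rot: [[0.337, 0.941, -0.006], [0.942, -0.337, -0.001], [-0.003, -0.005, -1.0]]
ft_force: [-0.6, 0.3, -0.0]
grip_width: 0.0131
```

```bash
python3 -c "
from h import *
to([.5047,-.2347,.052],-20)"
```

```text
t 4.85 pos [ 0.5051 -0.2349  0.0536] ang -19.69 tilt [-0.006 -0.001 -1.   ] w 0.0131 F [-0.6  0.3 -0. ]
  shift cm [ 0.01 -0.04  0.16] yaw 0.005
```

carry_out([
  {"tx": 0, "ty": 0, "tz": -1, "yaw": 0},
  {"tx": 0, "ty": 0, "tz": -2, "yaw": 0},
  {"tx": 0, "ty": 0, "tz": -2.5, "yaw": 0},
  {"tx": 0, "ty": 0, "tz": -2.5, "yaw": 0},
  {"tx": 0, "ty": 0, "tz": 0, "yaw": -0.13},
  {"tx": 0, "ty": 0, "tz": 0, "yaw": -0.13},
  {"tx": 0, "ty": 0, "tz": 0, "yaw": -0.13},
  {"tx": 0, "ty": 0, "tz": 0, "yaw": 0},
])

```text
time_s: 5.65
position: [0.5056, -0.2348, 0.1421]
tool_rot: [[-0.06, 0.998, -0.003], [0.998, 0.06, -0.003], [-0.002, -0.003, -1.0]]
ft_force: [0.3, -1.1, -0.7]
grip_width: 0.0129
```

```bash
python3 -c "
from h import *
to([.568,-.09,.13],2.6)"
```

```text
t 5.65 pos [ 0.5056 -0.2348  0.1421] ang 3.45 tilt [-0.003 -0.003 -1.   ] w 0.0129 F [ 0.3 -1.1 -0.7]
  shift cm [14.08  7.1   1.15] yaw 0.015
```

carry_out([
  {"tx": 2.8, "ty": 1.4, "tz": 0.2, "yaw": 0},
  {"tx": 2.8, "ty": 1.4, "tz": 0.2, "yaw": 0},
  {"tx": 2.8, "ty": 1.4, "tz": 0.2, "yaw": 0},
  {"tx": 2.8, "ty": 1.4, "tz": 0.2, "yaw": 0},
  {"tx": 2.6, "ty": 1.4, "tz": 0.2, "yaw": 0},
  {"tx": 0, "ty": 0, "tz": 0, "yaw": 0},
  {"tx": 0, "ty": 0, "tz": 0, "yaw": 0},
])

```text
time_s: 6.35
position: [0.5704, -0.0892, 0.1339]
tool_rot: [[-0.032, 0.999, -0.001], [0.999, 0.032, -0.004], [-0.004, -0.002, -1.0]]
ft_force: [-0.6, -0.5, -0.7]
grip_width: 0.0132
```

```bash
python3 -c "
from h import *
to([.568,-.09,.13],2.6)
p=env.camera_params('wrist');np.save('p2.npy',p,allow_pickle=True)
save('wrist','w2',None,1.5)"
```

```text
t 6.35 pos [ 0.5704 -0.0892  0.1339] ang 1.85 tilt [-0.001 -0.004 -1.   ] w 0.0132 F [-0.6 -0.5 -0.7]
  shift cm [-0.07 -0.24  0.39] yaw -0.013
```

View pics/w2.png

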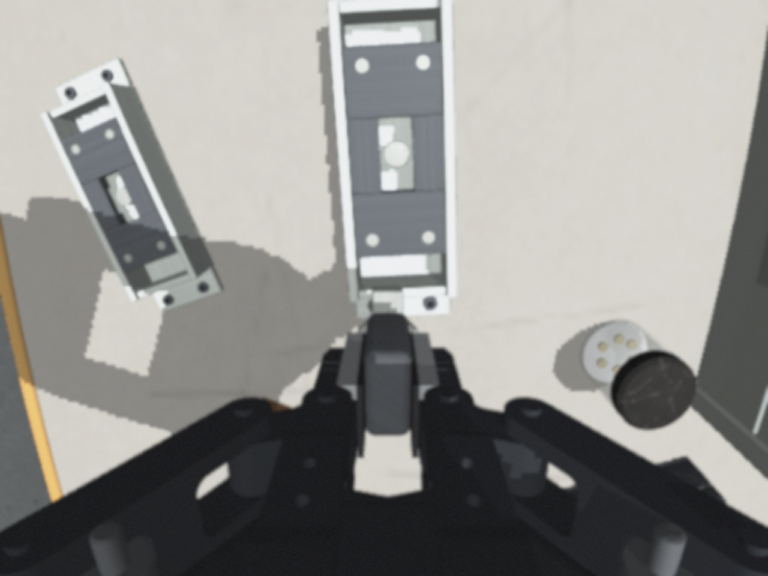

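```bash
python3 -c "
from h import *
np.set_printoptions(precision=4,suppress=True)
p=np.load('p2.npy',allow_pickle=True).item()
g=lambda u,v,z=.036: pix2w(p,u/1.5,v/1.5,z)
S=np.array([g(*k) for k in[(377.5,117),(412,117),(413,190),(380,190)]]);print('slot',S,S.mean(0),np.linalg.norm(S-np.roll(S,1,0),axis=1))
C=np.array([g(*k) for k in[(362,66),(423,62),(428,237),(372,240)]]);print('circ',C.mean(0),np.degrees(np.arctan2(*(C[0]+C[1]-C[2]-C[3])[1::-1])))
E=np.array([g(*k) for k in[(343,47),(438,43),(443,251),(352,256)]]);print('shoe',E.mean(0),np.linalg.norm(E-np.roll(E,1,0),axis=1),np.degrees(np.arctan2(*(E[0]+E[1]-E[2]-E[3])[1::-1])))
print('rail lines',[np.degrees(np.arctan2(*(g(*a)-g(*b))[1::-1])) for a,b in[((333,10),(352,297)),((450,10),(454,293))]])
im=cv2.imread('pics/w2_full.png')[60:150,210:320]
cv2.imwrite('pics/slot.png',cv2.resize(im,None,fx=6,fy=6,interpolation=cv2.INTER_CUBIC))
"
```

```text
slot [[ 0.5637 -0.0093  0.036 ]
 [ 0.5799 -0.0088  0.036 ]
 [ 0.582  -0.0431  0.036 ]
 [ 0.5659 -0.0436  0.036 ]] [ 0.5729 -0.0262  0.036 ] [0.0343 0.0162 0.0343 0.0161]
circ [ 0.5733 -0.0264  0.036 ] 94.61310215344724
shoe [ 0.5722 -0.0262  0.036 ] [0.0988 0.0434 0.098  0.0462] 93.99040952486052
rail lines [np.float64(94.38811972025378), np.float64(94.56840197310525)]
```

View pics/slot.png

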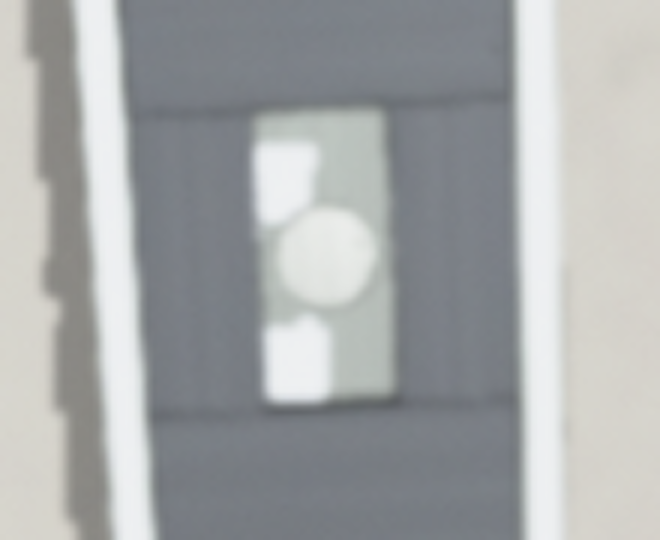

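Slot corners in the crop are (250,108), (385,105), (397,400), (263,407), measuring 34 x 16 mm, which matches the description. Its centre is (0.573,-0.026) and the rail's yaw is about 4°.

```bash
python3 -c "
from h import *
to([.573,-.0264,.095],4)"
```

```text
t 6.4 pos [ 0.5703 -0.0894  0.1339] ang 1.83 tilt [-0.001 -0.004 -1.   ] w 0.0127 F [-0.   0.  -1.9]
  shift cm [6.3  0.47 3.86] yaw -0.038
```

carry_out([
  {"tx": 2, "ty": 0, "tz": 0, "yaw": -0.04},
  {"tx": 2, "ty": 0, "tz": 0.5, "yaw": 0},
  {"tx": 2, "ty": 0, "tz": 1, "yaw": 0},
  {"tx": 0, "ty": 0, "tz": 1, "yaw": 0},
  {"tx": 0, "ty": 0, "tz": 0, "yaw": 0},
  {"tx": 0, "ty": 0, "tz": 0, "yaw": 0},
])

```text
time_s: 7.0
position: [0.5661, -0.0349, 0.1092]
tool_rot: [[-0.058, 0.998, 0.0], [0.998, 0.058, -0.006], [-0.006, -0.0, -1.0]]
ft_force: [0.3, -0.4, -0.8]
grip_width: 0.013
```

```bash
python3 -c "
from h import *
to([.573,-.0264,.09],4)"
```

```text
t 7.0 pos [ 0.5661 -0.0349  0.1092] ang 3.34 tilt [ 0.    -0.006 -1.   ] w 0.013 F [ 0.3 -0.4 -0.8]
  shift cm [0.82 0.74 1.92] yaw -0.011
```

carry_out([
  {"tx": 0.4, "ty": 0.4, "tz": 0.6, "yaw": -0.01},
  {"tx": 0.4, "ty": 0.35, "tz": 0.6, "yaw": 0},
  {"tx": 0.1, "ty": 0.05, "tz": 0.6, "yaw": 0},
  {"tx": 0, "ty": 0, "tz": 0, "yaw": 0},
  {"tx": 0, "ty": 0, "tz": 0, "yaw": 0},
])

```text
time_s: 7.5
position: [0.5748, -0.0271, 0.0901]
tool_rot: [[-0.066, 0.998, 0.001], [0.998, 0.066, -0.006], [-0.006, 0.001, -1.0]]
ft_force: [-0.2, -0.2, -1.4]
grip_width: 0.0128
```

```bash
python3 -c "
from h import *
to([.573,-.0264,.084],4)
p=env.camera_params('wrist');np.save('p3.npy',p,allow_pickle=True)
save('wrist','w3',(130,130,390,330),3)"
```

```text
t 7.5 pos [ 0.5748 -0.0271  0.0901] ang 3.78 tilt [ 0.001 -0.006 -1.   ] w 0.0128 F [-0.2 -0.2 -1.4]
  shift cm [ 0.09 -0.18  0.61] yaw -0.004
```

View pics/w3.png

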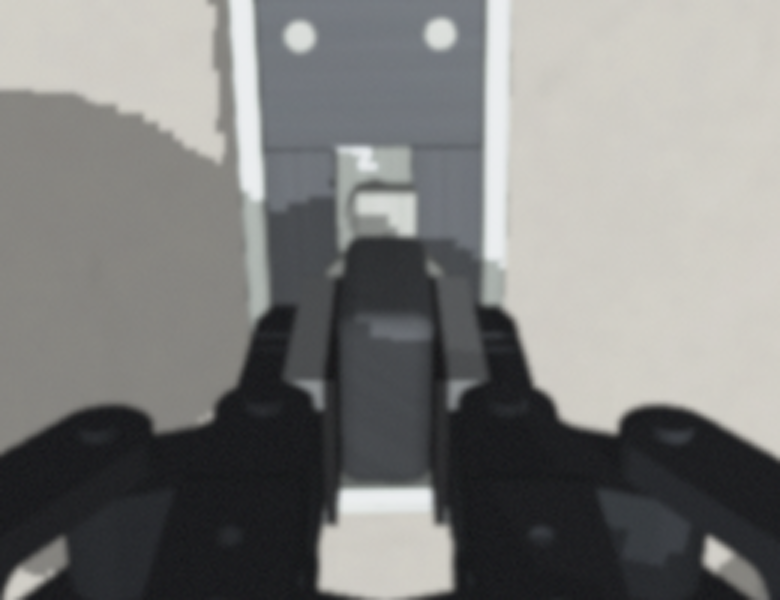

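```bash
python3 -c "
from h import *
np.set_printoptions(precision=4,suppress=True)
p=np.load('p3.npy',allow_pickle=True).item()
g=lambda u,v,z=.036: pix2w(p,130+u/3,130+v/3,z)
print('slot end',g(336,148),g(412,148)); print('head end top',g(354,193,.0535),g(416,190,.0535),'bottom',g(354,187,.0465),g(416,187,.0465))
print('holes',(g(300,37)+g(440,33))/2)
R=np.array([[-.066,.998],[.998,.066]])
print('expected head end',np.array([.5748,-.0271])+.015*R[0:2,0])"
```

```text
slot end [ 0.5643 -0.0097  0.036 ] [ 0.58   -0.0087  0.036 ]
head end top [ 0.5687 -0.0133  0.0535] [ 0.5805 -0.0119  0.0535] bottom [ 0.5686 -0.0145  0.0465] [ 0.5808 -0.0137  0.0465]
holes [0.5698 0.0142 0.036 ]
expected head end [ 0.5738 -0.0121]
```

The head (12 mm wide) sits about 2 mm right of the slot's centre line and about 1 mm short along it. I'll correct that and then go down.

carry_out([
  {"tx": 0.05, "ty": -0.12, "tz": 0.2, "yaw": -0.004},
  {"tx": 0.06, "ty": -0.11, "tz": 0.2, "yaw": 0},
  {"tx": 0, "ty": 0, "tz": 0.1, "yaw": 0},
  {"tx": 0, "ty": 0, "tz": 0, "yaw": 0},
  {"tx": 0, "ty": 0, "tz": 0, "yaw": 0},
])

```text
time_s: 8.05
position: [0.5722, -0.0262, 0.0852]
tool_rot: [[-0.07, 0.998, 0.002], [0.998, 0.07, -0.007], [-0.007, 0.001, -1.0]]
ft_force: [-0.1, -0.7, -0.7]
grip_width: 0.0128
```

```bash
python3 -c "
from h import *
to([.5725,-.026,.073],4)"
```

```text
t 8.05 pos [ 0.5722 -0.0262  0.0852] ang 4.02 tilt [ 0.002 -0.007 -1.   ] w 0.0128 F [-0.1 -0.7 -0.7]
  shift cm [0.02 0.03 1.22] yaw 0.0
```

Now down gently onto the shoe's level, then to the pad.

carry_out([
  {"tx": 0.01, "ty": 0.02, "tz": 0.2, "yaw": 0},
  {"tx": 0, "ty": 0, "tz": 0.2, "yaw": 0},
  {"tx": 0, "ty": 0, "tz": 0.2, "yaw": 0},
  {"tx": 0, "ty": 0, "tz": 0.2, "yaw": 0},
  {"tx": 0, "ty": 0, "tz": 0, "yaw": 0},
])

```text
time_s: 8.55
position: [0.5725, -0.0262, 0.0765]
tool_rot: [[-0.07, 0.998, 0.002], [0.998, 0.07, -0.007], [-0.007, 0.002, -1.0]]
ft_force: [0.1, -0.7, -1.4]
grip_width: 0.0124
```

```bash
python3 -c "
from h import *
to([.5725,-.026,.072],4)"
```

```text
t 8.55 pos [ 0.5725 -0.0262  0.0765] ang 4.02 tilt [ 0.002 -0.007 -1.   ] w 0.0124 F [ 0.1 -0.7 -1.4]
  shift cm [0.02 0.   0.45] yaw 0.0
```

carry_out([
  {"tx": 0, "ty": 0, "tz": 0.15, "yaw": 0},
  {"tx": 0, "ty": 0, "tz": 0.15, "yaw": 0},
  {"tx": 0, "ty": 0, "tz": 0.15, "yaw": 0},
  {"tx": 0, "ty": 0, "tz": 0.1, "yaw": 0},
  {"tx": 0, "ty": 0, "tz": 0, "yaw": 0},
  {"tx": 0, "ty": 0, "tz": 0, "yaw": 0},
])

```text
time_s: 9.15
position: [0.5726, -0.0262, 0.0714]
tool_rot: [[-0.07, 0.998, 0.003], [0.998, 0.07, -0.007], [-0.007, 0.002, -1.0]]
ft_force: [-1.1, -0.3, 2.9]
grip_width: 0.0129
```

```bash
python3 -c "
from h import *
to([.5725,-.026,.0620],4)"
```

```text
t 9.15 pos [ 0.5726 -0.0262  0.0714] ang 4.02 tilt [ 0.003 -0.007 -1.   ] w 0.0129 F [-1.1 -0.3  2.9]
  shift cm [ 0.03 -0.01  0.94] yaw 0.0
```

The force of about 3 N at TCP 0.0714 matches the pad. Pressing on toward 0.062.

carry_out([
  {"tx": 0, "ty": 0, "tz": 0.2, "yaw": 0},
  {"tx": 0, "ty": 0, "tz": 0.2, "yaw": 0},
  {"tx": 0, "ty": 0, "tz": 0.2, "yaw": 0},
  {"tx": 0, "ty": 0, "tz": 0.2, "yaw": 0},
  {"tx": 0, "ty": 0, "tz": 0, "yaw": 0},
  {"tx": 0, "ty": 0, "tz": 0, "yaw": 0},
])

```text
time_s: 9.75
position: [0.5727, -0.0263, 0.0646]
tool_rot: [[-0.07, 0.998, 0.004], [0.997, 0.07, -0.007], [-0.008, 0.004, -1.0]]
ft_force: [-3.1, -0.1, 8.0]
grip_width: 0.0131
```

```bash
python3 -c "
from h import *
to([.5725,-.026,.0616],4)"
```

```text
t 9.75 pos [ 0.5727 -0.0263  0.0646] ang 4.03 tilt [ 0.004 -0.007 -1.   ] w 0.0131 F [-3.1 -0.1  8. ]
  shift cm [ 0.03 -0.02  0.3 ] yaw 0.001
```

carry_out([
  {"tx": 0, "ty": -0.05, "tz": 0.15, "yaw": 0},
  {"tx": 0, "ty": 0, "tz": 0.12, "yaw": 0},
  {"tx": 0, "ty": 0, "tz": 0.07, "yaw": 0},
  {"tx": 0, "ty": 0, "tz": 0, "yaw": 0},
])

```text
time_s: 10.15
position: [0.5726, -0.0262, 0.0629]
tool_rot: [[-0.07, 0.997, 0.007], [0.997, 0.071, -0.008], [-0.008, 0.006, -1.0]]
ft_force: [-3.8, 0.7, 8.4]
grip_width: 0.0129
```

```bash
python3 -c "
from h import *
to([.5725,-.026,.0616],4)"
```

```text
t 10.15 pos [ 0.5726 -0.0262  0.0629] ang 4.04 tilt [ 0.007 -0.008 -1.   ] w 0.0129 F [-3.8  0.7  8.4]
  shift cm [ 0.03 -0.01  0.13] yaw 0.001
```

carry_out([
  {"tx": 0, "ty": -0.1, "tz": 0.12, "yaw": 0},
  {"tx": 0, "ty": -0.05, "tz": 0.1, "yaw": 0},
  {"tx": 0, "ty": 0, "tz": 0.03, "yaw": 0},
  {"tx": 0, "ty": 0, "tz": 0.03, "yaw": 0},
])

```text
time_s: 10.55
position: [0.5724, -0.0262, 0.0626]
tool_rot: [[-0.071, 0.997, 0.012], [0.997, 0.071, -0.008], [-0.009, 0.011, -1.0]]
ft_force: [-2.7, 0.8, 7.6]
grip_width: 0.0129
```

```bash
python3 -c "
from h import *
to([.5725,-.026,.0616],4)"
```

```text
t 10.55 pos [ 0.5724 -0.0262  0.0626] ang 4.05 tilt [ 0.012 -0.008 -1.   ] w 0.0129 F [-2.7  0.8  7.6]
  shift cm [0.02 0.01 0.1 ] yaw 0.001
```

```bash
python3 -c "
from h import *
for i in range(5):
    s=env.observe();print(np.round(s['position'],4),np.round(s['ft_force'],1),np.round(s['wrist_torque'],2),np.round(s['tool_rot'][0][2],4))
    im=env.get_image('wrist' if i else 'scene');cv2.imwrite(f'pics/o{i}.png',im[:,:,::-1])
im=cv2.imread('pics/o1.png')[130:330,130:390];cv2.imwrite('pics/o1c.png',cv2.resize(im,None,fx=3,fy=3,interpolation=cv2.INTER_CUBIC))
"
```

```text
[ 0.5724 -0.0262  0.0626] [-2.7  0.8  7.6] [ 0.08  0.69 -0.01] 0.0117
[ 0.5724 -0.0262  0.0626] [-2.6  1.   8.2] [ 0.11  0.69 -0.03] 0.0117
[ 0.5724 -0.0262  0.0626] [-3.3  0.5  9. ] [0.09 0.64 0.04] 0.0117
[ 0.5724 -0.0262  0.0626] [-3.4  0.6  8.5] [0.12 0.7  0.02] 0.0116
[ 0.5724 -0.0262  0.0626] [-3.9  0.3  9.2] [ 0.1   0.67 -0.05] 0.0116
```

View pics/o1c.png

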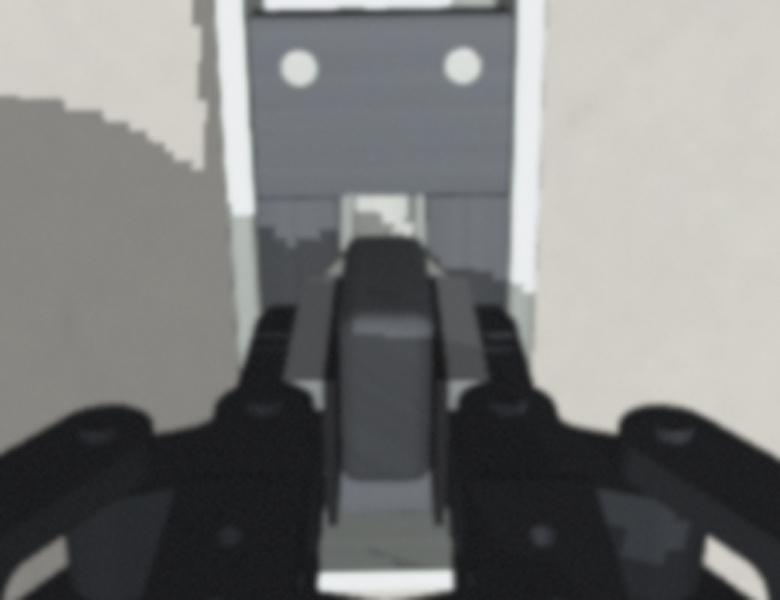

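Head centred in the slot (slot 342-423, head 357-412 px). Force of about 9 N means roughly 9-10 mm of travel. A little more, then turn.

carry_out([
  {"tx": 0, "ty": 0, "tz": 0.15, "yaw": 0},
  {"tx": 0, "ty": 0, "tz": 0.15, "yaw": 0},
  {"tx": 0, "ty": 0, "tz": 0.1, "yaw": 0},
])

```text
time_s: 11.1
position: [0.5724, -0.0262, 0.0602]
tool_rot: [[-0.071, 0.997, 0.013], [0.997, 0.071, -0.009], [-0.01, 0.012, -1.0]]
ft_force: [-4.8, 0.6, 9.9]
grip_width: 0.0129
```

```bash
python3 -c "
from h import *
for i in range(3): 
  env.get_image('top');to([.5725,-.026,.0612],4)"
```

```text
t 11.15 pos [ 0.5724 -0.0262  0.0602] ang 4.06 tilt [ 0.013 -0.009 -1.   ] w 0.013 F [-3.3  0.8 10.7]
  shift cm [ 0.02  0.01 -0.1 ] yaw 0.001
t 11.2 pos [ 0.5724 -0.0262  0.0603] ang 4.07 tilt [ 0.013 -0.009 -1.   ] w 0.0127 F [-4.9 -0.3 10.2]
  shift cm [ 0.02  0.01 -0.09] yaw 0.001
t 11.25 pos [ 0.5724 -0.0262  0.0603] ang 4.06 tilt [ 0.013 -0.009 -1.   ] w 0.013 F [-3.8 -0.1 11.5]
  shift cm [ 0.02  0.01 -0.09] yaw 0.001
```

carry_out([
  {"tx": 0, "ty": 0, "tz": 0.02, "yaw": -0.1},
  {"tx": 0, "ty": 0, "tz": 0.02, "yaw": -0.1},
  {"tx": 0, "ty": 0, "tz": 0.02, "yaw": -0.1},
])

```text
time_s: 11.55
position: [0.5737, -0.0263, 0.062]
tool_rot: [[-0.371, 0.928, 0.017], [0.928, 0.371, -0.01], [-0.015, 0.012, -1.0]]
ft_force: [-1.6, 0.4, 10.3]
grip_width: 0.0126
```

```bash
python3 -c "
from h import *
to([.5725,-.026,.0612],94)
print(env.observe()['wrist_torque'])"
```

```text
t 11.55 pos [ 0.5737 -0.0263  0.062 ] ang 21.8 tilt [ 0.017 -0.01  -1.   ] w 0.0126 F [-1.6  0.4 10.3]
  shift cm [ 0.08 -0.09  0.07] yaw -1.26
[ 0.1402532   0.44076906 -0.00234376]
```

carry_out([
  {"tx": 0, "ty": 0, "tz": 0.08, "yaw": -0.12},
  {"tx": 0, "ty": 0, "tz": 0.06, "yaw": -0.12},
  {"tx": 0, "ty": 0, "tz": 0.06, "yaw": -0.12},
  {"tx": 0, "ty": 0, "tz": 0.06, "yaw": -0.12},
])

```text
time_s: 11.95
position: [0.5757, -0.0262, 0.0623]
tool_rot: [[-0.77, 0.637, 0.024], [0.637, 0.771, -0.01], [-0.025, 0.008, -1.0]]
ft_force: [-2.8, 0.7, 9.1]
grip_width: 0.013
```

```bash
python3 -c "
from h import *
to([.5725,-.026,.0612],94)
print(env.observe()['wrist_torque'])"
```

```text
t 11.95 pos [ 0.5757 -0.0262  0.0623] ang 50.43 tilt [ 0.024 -0.01  -1.   ] w 0.013 F [-2.8  0.7  9.1]
  shift cm [ 0.26 -0.19  0.1 ] yaw -0.76
[ 0.21656943  0.5761665  -0.00920004]
```

carry_out([
  {"tx": 0.15, "ty": -0.13, "tz": 0.1, "yaw": -0.08},
  {"tx": 0.17, "ty": -0.11, "tz": 0.08, "yaw": -0.08},
  {"tx": 0.12, "ty": -0.08, "tz": 0.08, "yaw": -0.08},
])

```text
time_s: 12.25
position: [0.5742, -0.0263, 0.0622]
tool_rot: [[-0.904, 0.426, 0.036], [0.426, 0.905, -0.011], [-0.038, 0.006, -0.999]]
ft_force: [1.0, 1.9, 8.1]
grip_width: 0.013
```

```bash
python3 -c "
from h import *
to([.5720,-.026,.0612],94)
print(env.observe()['wrist_torque'])"
```

```text
t 12.25 pos [ 0.5742 -0.0263  0.0622] ang 64.8 tilt [ 0.036 -0.011 -0.999] w 0.013 F [1.  1.9 8.1]
  shift cm [ 0.21 -0.07  0.09] yaw -0.51
[ 0.43151982 -0.04364767  0.04686773]
```

carry_out([
  {"tx": 0, "ty": 0, "tz": 0.13, "yaw": -0.1},
  {"tx": 0, "ty": 0, "tz": 0.1, "yaw": -0.1},
  {"tx": 0, "ty": 0, "tz": 0.08, "yaw": -0.1},
])

```text
time_s: 12.55
position: [0.5753, -0.026, 0.0612]
tool_rot: [[-0.991, 0.128, 0.041], [0.127, 0.992, -0.011], [-0.042, -0.006, -0.999]]
ft_force: [-3.9, 0.2, 10.3]
grip_width: 0.013
```

```bash
python3 -c "
from h import *
to([.5720,-.026,.0612],94)
print(env.observe()['wrist_torque'])"
```

```text
t 12.55 pos [ 0.5753 -0.026   0.0612] ang 82.67 tilt [ 0.041 -0.011 -0.999] w 0.013 F [-3.9  0.2 10.3]
  shift cm [ 0.33 -0.05 -0.02] yaw -0.198
[ 0.13004302  0.75303671 -0.05640972]
```

carry_out([
  {"tx": 0.08, "ty": 0, "tz": 0.06, "yaw": -0.1},
  {"tx": 0.08, "ty": 0, "tz": 0.06, "yaw": -0.1},
  {"tx": 0.08, "ty": 0, "tz": 0.06, "yaw": 0},
])

```text
time_s: 12.85
position: [0.5749, -0.0257, 0.0616]
tool_rot: [[-0.995, -0.083, 0.047], [-0.084, 0.996, -0.011], [-0.046, -0.015, -0.999]]
ft_force: [-2.3, 1.6, 9.3]
grip_width: 0.0129
```

```bash
python3 -c "
from h import *
to([.5720,-.026,.0652],94)
print(env.observe()['wrist_torque'])"
```

```text
t 12.85 pos [ 0.5749 -0.0257  0.0616] ang 94.76 tilt [ 0.047 -0.011 -0.999] w 0.0129 F [-2.3  1.6  9.3]
  shift cm [ 0.27 -0.01 -0.37] yaw 0.013
[ 0.23046813  0.21423555 -0.02738724]
```

Turned to 94.8° at a depth of about 11 mm with no resisting torque. Now I let it rise.

carry_out([
  {"tx": 0.05, "ty": 0, "tz": -0.1, "yaw": 0},
  {"tx": 0.05, "ty": 0, "tz": -0.1, "yaw": 0},
  {"tx": 0, "ty": 0, "tz": -0.1, "yaw": 0},
  {"tx": 0, "ty": 0, "tz": 0, "yaw": 0},
])

```text
time_s: 13.25
position: [0.5747, -0.0256, 0.066]
tool_rot: [[-0.995, -0.083, 0.051], [-0.084, 0.996, -0.011], [-0.05, -0.016, -0.999]]
ft_force: [-1.1, -0.1, 2.5]
grip_width: 0.0129
```

```bash
python3 -c "
from h import *
to([.5720,-.026,.0666],94)
print(env.observe()['wrist_torque'])"
```

```text
t 13.25 pos [ 0.5747 -0.0256  0.066 ] ang 94.78 tilt [ 0.051 -0.011 -0.999] w 0.0129 F [-1.1 -0.1  2.5]
  shift cm [ 0.27 -0.01 -0.07] yaw 0.014
[ 0.01688445  0.33428514 -0.0305072 ]
```

carry_out([
  {"tx": 0, "ty": 0, "tz": -0.03, "yaw": 0},
  {"tx": 0, "ty": 0, "tz": 0, "yaw": 0},
  {"tx": 0, "ty": 0, "tz": 0, "yaw": 0},
  {"tx": 0, "ty": 0, "tz": 0, "yaw": 0},
  {"tx": 0, "ty": 0, "tz": 0, "yaw": 0},
], jaw=-0.2)

```text
time_s: 13.75
position: [0.5748, -0.0258, 0.0651]
tool_rot: [[-0.995, -0.083, 0.05], [-0.084, 0.996, -0.011], [-0.049, -0.015, -0.999]]
ft_force: [0.5, -0.3, 0.1]
grip_width: 0.051
```

```bash
python3 -c "
from h import *
to([.5720,-.026,.0666],94)
p=env.camera_params('wrist');np.save('p4.npy',p,allow_pickle=True)
save('wrist','w4',None,1.5)"
```

```text
t 13.75 pos [ 0.5748 -0.0258  0.0651] ang 94.77 tilt [ 0.05  -0.011 -0.999] w 0.051 F [ 0.5 -0.3  0.1]
  shift cm [ 0.27 -0.   -0.16] yaw 0.013
```

View pics/w4.png

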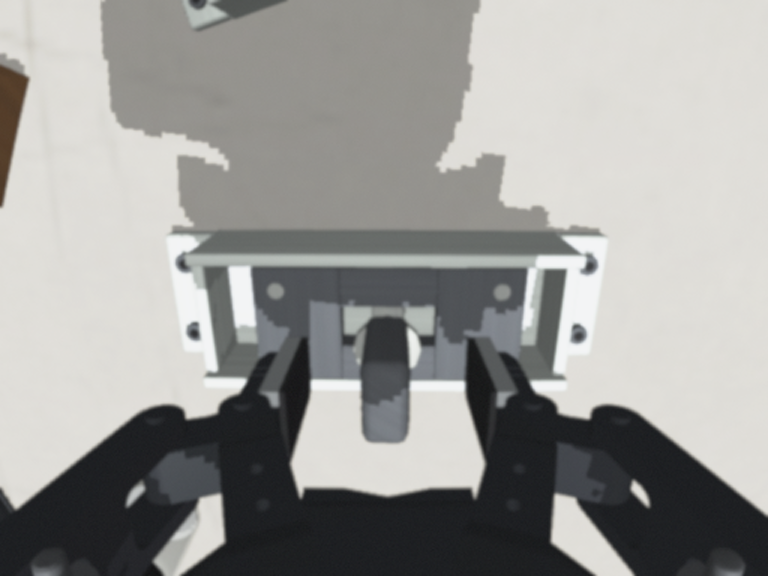

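The anchor's wing stands across the slot at (386,380), free between the open pads. Retracting straight up and checking from above.

carry_out([
  {"tx": 0, "ty": 0, "tz": -1, "yaw": 0},
  {"tx": 0, "ty": 0, "tz": -2, "yaw": 0},
  {"tx": 0, "ty": 0, "tz": -3, "yaw": 0},
  {"tx": 0, "ty": 0, "tz": -3, "yaw": 0},
  {"tx": 0, "ty": 0, "tz": -2, "yaw": 0},
  {"tx": 0, "ty": 0, "tz": 0, "yaw": 0},
  {"tx": 0, "ty": 0, "tz": 0, "yaw": 0},
  {"tx": 0, "ty": 0, "tz": 0, "yaw": 0},
])

```text
time_s: 14.6
position: [0.5684, -0.0243, 0.1816]
tool_rot: [[-0.995, -0.083, 0.051], [-0.084, 0.996, -0.011], [-0.05, -0.016, -0.999]]
ft_force: [-0.1, -0.4, -0.1]
grip_width: 0.0513
```

```bash
python3 -c "
from h import *
to([.5720,-.026,.0666],94)
p=env.camera_params('wrist');np.save('p5.npy',p,allow_pickle=True)
save('wrist','w5',(130,90,390,290),3)
a=cv2.imread('pics/top.png').astype(int);b=env.get_image('top')[:,:,::-1].astype(int)
print('diff jar/oiler/loupe',[np.abs(cv2.blur((a-b).astype(np.float32),(5,5)))[y-12:y+12,x-14:x+14].max() for x,y in[(275,152),(156,241),(364,207)]])"
```

```text
t 14.6 pos [ 0.5684 -0.0243  0.1816] ang 94.77 tilt [ 0.051 -0.011 -0.999] w 0.0513 F [-0.1 -0.4 -0.1]
  shift cm [ 0.23 -0.02 11.51] yaw 0.013
diff jar/oiler/loupe [np.float32(3.44), np.float32(3.56), np.float32(3.48)]
```

View pics/w5.png

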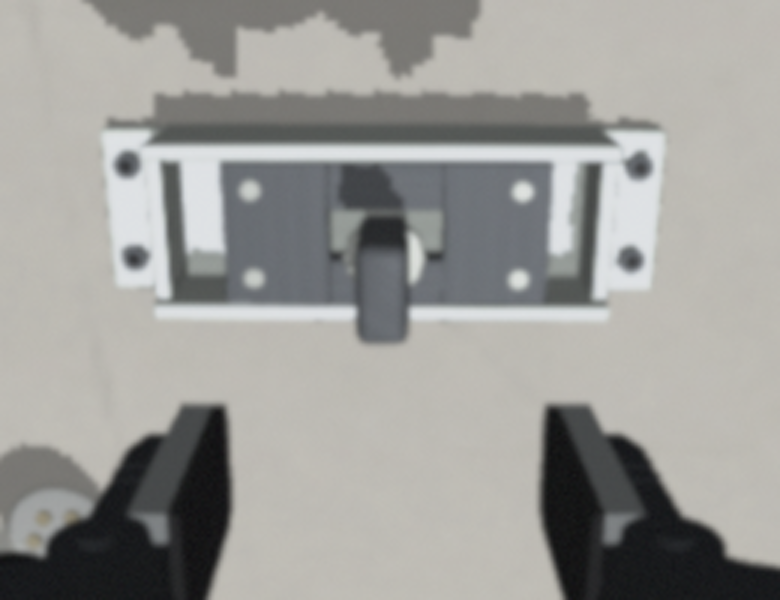

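```bash
python3 -c "
from h import *
np.set_printoptions(precision=4,suppress=True)
p=np.load('p5.npy',allow_pickle=True).item()
g=lambda u,v,z: pix2w(p,130+u/3,90+v/3,z)
a,b=g(383,250,.081),g(383,342,.081)
print('wing top',(a+b)/2,np.linalg.norm(a-b),np.degrees(np.arctan2(*(a-b)[1::-1])),'width',np.linalg.norm(g(357,300,.081)-g(408,300,.081)))
S=[g(*k,.036) for k in[(249,190),(522,190),(518,279),(254,277)]];print('shoe centre',np.mean(S,0))
R=[g(*k,.036) for k in[(146,150),(622,150),(608,310),(155,310)]];print('rail centre',np.mean(R,0))
print('collar L/R',g(341,255,.047),g(423,255,.047))"
```

```text
wing top [ 0.5769 -0.0256  0.081 ] 0.025681892153542295 -175.27047089049077 width 0.013362402500493215
shoe centre [ 0.5734 -0.0259  0.036 ]
rail centre [ 0.5726 -0.0271  0.036 ]
collar L/R [ 0.5775 -0.0386  0.047 ] [ 0.5754 -0.0144  0.047 ]
```

```bash
python3 -c "
from rig import env
print(env.close_job())"
```

```text
the job is handed in; nothing more can be done
None
```

I lifted the anchor out of its holder and lowered its head into the slot of the larger rail's shoe. I pressed it down to about 11–12 mm of pad travel, turned it 90°, let it rise into the notches and released it. The job was handed in at about 15 s of the 67 s allowed, and no verdict was reported.

**Forces:** The vertical wrist force peaked at about 11.5 N, with sideways forces under 5 N. I saw almost no resisting torque during the turn.

**Last checks:**
- **Orientation:** the wing lies across the slot at about 90° to the rail.
- **Position:** it stands about 4 mm from the rail's centre and looks nearly upright.
- **Height:** the tool's height at release fits the head sitting in the notches. The final picture's scale only roughly supports that height, and I could not read the pad's travel directly.
- **Release:** the gripper is open, clear of everything and reads zero force.
- **Bystanders:** the jar, oil stand and loupe look unchanged in the top view.

**Disagreements:**
- The top camera placed things 3–5 mm nearer the robot in x than the wrist camera did. I used the wrist camera, and the grasp and fit confirmed it.
- The tool tilted about 3° while pressing, and the arm drifted 2–3 mm in x during the turn. Neither caused a jam.

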